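# Press the counter box's sprung hook through the gap and slide its door open

## Task

Open the sliding door of the green counter box: reach down into the narrow gap at the door's latch end, press the sprung hook down gently, by feel, until it is clear of the steel bar, and with it held down push the door out from the bar and on until it is fully open, then take the hand away. Do it gently, with no slamming and no hard pressing on the box (under 20 N), and leave the push button and the other things on the table alone.

Things in the scene. Friction and masses are not known exactly. Their poses are not given: they have to be found in the camera images.
- chest: green metal counter box, fixed, 180 mm (its x) by 415 mm (its y) by 112 mm high, z up. Origin on the table, midway across x, 200 mm from the latch end (-y) and 215 mm from the button end (+y). Side walls 12 mm thick along both long sides. Seen from above, from -y to +y: end block, slot with the hook's tooth, steel bar, narrow gap, aluminium sliding door, end block with push button
- bar (a point): middle of the top edge of the fixed steel bar, on its face towards the gap: box x 0, y -138, z 112 mm. The bar crosses the box, 12 mm thick (y -150 to -138), underside at z 88. The gap runs from here to the door's lip, 36 mm wide with the door shut, 156 mm long across the box, open from above; only the hook lies in it, and below the hook it is empty to 6 mm above the table
- door (a joint): how far the door has slid along the box's +y, away from the bar and towards the button, in m: 0 shut, 0.105 at the end stop. Hooked, it has 5 mm of play. It stays where it is left and rubs with about 2.5 N. No handle: push its lip with the fingertips. Past 0.03 the hook's tooth is out from under the bar and need not be held down
- lip (a point): middle of the top edge of the door's lip, on its face towards the gap: box x 0, y -102 mm + door travel, z 110. The lip goes down to z 54. The door is 152 mm wide, 150 mm long, and reaches from the lip towards +y. This point moves with the door; axes are the box's
- latch (a point): NOMINAL middle of the top of the hook's press pad: box x 0, y -120 mm + door travel, z 100; fixed to the door, it follows neither hook nor pad. The pad, a black disc 24 mm across on a screw on the hook's arm, is set differently each time: its real top is up to 6 mm above or below this point, to be found by touch. Axes are the box's
- hook (a point): where the hook's arm leaves the door's lip: box x 0, y -102 mm + door travel, z 81; fixed to the door. The arm (30 mm wide) runs under the bar to an upturned tooth behind it. Pressed at the pad the hook goes straight down: 3 N at first touch, 0.5 N more per mm; the tooth clears the bar 7.5 mm after first touch (6.8 N), hard stop at 12 mm (9 N). Let go, it springs up
- button (a joint): grey push button, 26 mm across, on top of the end block at the +y end, pressed travel in m: 0 up, 0.006 fully down. It starts a count and has nothing to do with the door; leave it alone
- octa_a: translucent orange octahedron, 42 mm edge, 34 mm high, lying on one face near the box; bystander. Origin at the middle of its underside
- octa_b: a second such octahedron near the box; bystander
- octa_c: a third such octahedron, out to the right; bystander
- caliper: stainless steel caliper, 210 mm long, 10 mm high, lying on the far side of the box; bystander. Origin under the middle of its beam
- dish: white ceramic dish, 104 mm across, 24 mm high, holding grey pegs; bystander. Origin at the middle of its underside
- cell: cubic wire cell model, 70 mm, on a 95 mm square cork base, 94 mm high in all; bystander. Origin at the middle of its underside

How it is judged:
On the way:
1. the hook has been drawn out under the keeper bar: the door is more than 30 mm open (value of joint door above 0.03 m), for 0.1 s.
At the end, for the whole second after the job is handed in: the door is fully open (within 8 mm of its end stop, joint above 0.097) and at rest (value of joint door above 0.097 m and velocity of joint door between -0.01 and 0.01 m/s); the robot touches nothing.
It fails at once if the robot presses on the box or any part of it (hook, pad, door) with more than 20 N (contact force between any of the fingers, the arm and chest above 20 N).
It fails at once if the door is slammed (faster than 0.25 m/s) (velocity of joint door above 0.25 m/s).
It fails at once if the push button is pressed (value of joint button above 0.002 m).
It fails at once if a bystander is moved more than 20 mm (distance of any of octa_a, octa_b, octa_c, caliper, dish, cell from where it was at the start of the episode above 0.02 m).
It also fails if it takes over 35 s, if anything falls off the work surface, if the arm or the gripper's body presses on something with over 40 N, if the wrist force passes 120 N, or if a joint passes its speed limit or range.

## Robot

A 7-joint arm with a two-finger parallel gripper is mounted at the origin on the work surface. World frame = base frame: x ahead of the robot, y to its left, z up, the work surface at z = 0. Lengths are in m, angles in rad, forces in N, time in s.
With the tool pointing down it reaches from about 0.425 to 0.95 m from the base axis. Payload 4.7 kg.
Tool frame: the origin (TCP) lies at the very end of the fingers, on their centre line; the grasp point (between the pads) lies ctrl.hold_point_z behind it (ctrl.hold_point_z is the distance from the TCP to the grasp point, in m); z points along the fingers, y is the line along which they close (so a half turn about z gives the same grasp; the last joint's range is limited). The gripper opens to 85 mm and grips with 20 to 120 N. Pads are 22 mm wide; open, the fingers measure 114 mm over their backs; the gripper's body (76 mm by 85 mm) begins 54 mm behind the grasp point. The pads swing forward as they close: fully open they stand 13 mm farther back than shut.
Start: joints at [-1.306, 0.469, -0.049, 1.532, 0.024, 1.141, -0.082], TCP at [0.195, 0.646, 0.231] pointing down, gripper open.
Joint ranges: [-2.59, 2.59], [-0.33, 1.99], [-1.39, 1.29], [0.1, 2.45], [-1.04, 4.18], [0.21, 1.99], [-2.66, 2.66]. Speed limits (rad/s): [2.57, 2.57, 3.14, 3.14, 3.14, 3.14, 3.14].

## Interface

Orientations are given as a rotation vector (axis times angle).
In Python, from rig import ctrl, imaging, workorder gives the robot as it stands.
- The arm moves only by the tool send_rows, never from a script. Its arguments are lists of equal length, an entry for each row: "offset": the shift along the tool's x, y, z in cm, a list of three; "twist": the turn, a rotation vector about the tool's x, y, z in rad, a list of three. A call has 1 to 20 rows; each row is the pose to reach, as a shift and turn from the pose commanded when the call began, along the tool's axes at that moment; what a row does not reach only later rows make up. A row lasts 1/10 s, in which the tool goes at most 50 mm and 8.59 degrees, less where a joint would pass 70% of its speed; a pose out of reach is approached as far as the arm can. A call with a gripper value outside its range is refused whole. "fingers" is the gripper command: -1 is fully open, 1 is shut, values between are in proportion, set as the call begins (left out, the last holds). The fingers move at their own pace and stop on an object; "squeeze" is the grip in N (left out, the last holds). Time passes only in rows, so rows that repeat a pose let the fingers close. It gives the time, the measured TCP pose, the force, the opening and the grip force at its end, in the units of the state.
- ctrl.observe(): the state, without advancing time (a new reading comes with each control period).
- imaging.read_camera(name): name is "scene" or "side" or "wrist"; returns a dict with "img" (480x640x3 uint8, blue, green, red), "intrinsics" (3x3 intrinsics, pixels), "k1" (the pictures are not rectified: a ray, as slopes to the right and down, at radius r is drawn at 1 + k1 r^2 times it, then the intrinsics apply), "pose" (4x4, takes a point from camera to world coordinates). Camera axes: x right, y down, z forward; pixel columns grow to the right and rows downward; lengths in m; the calibration is good to about 2 mm. A picture is of the moment at which its call begins. There is no depth.
- workorder.finish_job(): hands the job in; it is judged then, once.
The state is a dict: "time_s": time; "qpos": joint angles; "joint_velocities": joint speeds; "effort": joint torques, N m; "tcp_pos": TCP position; "orientation": TCP orientation; "force": force on the tool from outside, world axes, zero at the start; "moment": the same for the moment, N m; "gripper_width": finger opening in m; "grip_force": force on a finger pad.
Only numpy, scipy, OpenCV 4.12 (cv2) and the standard library are available. Lean on these libraries where they do the work, as an engineer would, in place of code of your own. Each camera call takes 0.05 s, during which the arm holds its last target. There are 200 camera calls.

## Working session

There is one attempt and no reset: what is moved stays moved. The work goes in short steps, Python scripts to look and compute and a tool call to move; the robot and the scene stay as the last step left them, time stands still between calls to the robot, and variables do not carry over. Pictures are saved under pics/ and viewed, at most 10 in all, crops included, and the job is handed in when it is done.

Besides the shell and the picture viewer there is one more tool, called after "Emit:" as a command line: name --argument value ..., lists and objects as JSON in quotes. send_rows: Moves the arm, as the interface text tells. Its arguments: {"type":"object","properties":{"offset":{"type":"array"},"twist":{"type":"array"},"fingers":{"type":"number"},"squeeze":{"type":"number"}},"required":["offset","twist"]}

```bash
mkdir -p pics
python3 - <<'E'
from rig import ctrl, imaging
import cv2,numpy as np,pickle
print(ctrl.observe(), ctrl.hold_point_z)
d={}
for n in ("scene","side","wrist"):
    c=imaging.read_camera(n); d[n]=c; cv2.imwrite(f"pics/{n}0.png",c["img"]); print(n,c["intrinsics"],c["k1"],c["pose"])
pickle.dump(d,open("cams0.pkl","wb"))
E
```

```text
{'time_s': 0.0, 'qpos': array([-1.3058701 ,  0.46944883, -0.04858168,  1.53368234,  0.02411731,
        1.14097244, -0.08230165]), 'joint_velocities': array([-0.00087424,  0.00073251,  0.00049761, -0.0019765 , -0.00078776,
        0.00102699,  0.00118064]), 'effort': array([-4.51092255e-04, -5.10296774e+01, -4.68535989e-02, -2.37714797e+01,
        1.06122752e-02,  7.41477212e-03, -3.61892916e-06]), 'tcp_pos': array([0.19532709, 0.64552472, 0.23026129]), 'orientation': array([-4.59815403e-01, -3.10756535e+00,  3.00823863e-03]), 'force': array([ 1.18666792, -0.06563554,  0.52985956]), 'moment': array([0.05224843, 0.03515062, 0.00082299]), 'grip_force': 0.0, 'gripper_width': 0.08537042330864894} 0.0187
scene [[622.10069244   0.         319.29182785]
 [  0.         622.10069244 237.49434434]
 [  0.           0.           1.        ]] -0.05447823709524368 [[-0.37531539  0.61347214 -0.69483112  1.54609023]
 [ 0.92675289  0.26159198 -0.269627    0.40287923]
 [ 0.01635359 -0.74513191 -0.66671658  1.03864103]
 [ 0.          0.          0.          1.        ]]
side [[551.84837958   0.         315.335934  ]
 [  0.         551.84837958 239.31418884]
 [  0.           0.           1.        ]] -0.0027401046842409696 [[ 0.94095016 -0.22249422  0.25516489  0.1919977 ]
 [-0.33810036 -0.5789647   0.7419488  -1.11430151]
 [-0.01734785 -0.78440818 -0.6200023   1.02177875]
 [ 0.          0.          0.          1.        ]]
wrist [[333.32788372   0.         315.9522863 ]
 [  0.         333.32788372 240.14740723]
 [  0.           0.           1.        ]] -0.02806343219347732 [[ 0.28964824  0.90504324  0.31144926  0.11634787]
 [ 0.95713188 -0.27335051 -0.09580223  0.67084864]
 [-0.00157035  0.32584696 -0.94542122  0.37363339]
 [ 0.          0.          0.          1.        ]]
```

View pics/scene0.png

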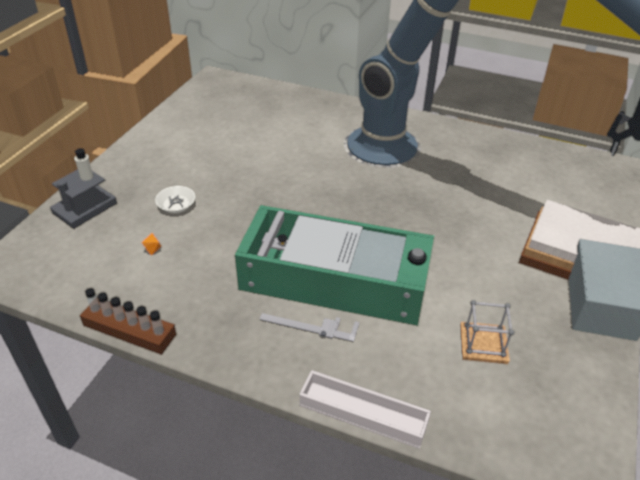

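View pics/side0.png

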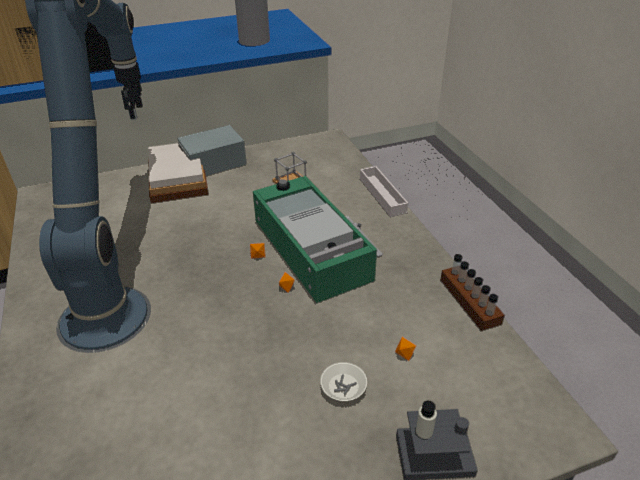

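Scene view: the latch end, with the bar, is at the left around (270,232), the door is in the middle and the button is at (417,256). Side view: the latch end is at around (345,247) and the button at (283,185). Next I'll get the box corners from the green mask in both views.

```bash
cat > h.py <<'E'
import cv2,numpy as np
def ray(c,uv):
    K=c["intrinsics"];p=(np.array(uv,float)-K[:2,2])/[K[0,0],K[1,1]]
    q=p.copy()
    for _ in range(20): q=p/(1+c["k1"]*(q@q))
    return c["pose"][:3,:3]@np.r_[q,1],c["pose"][:3,3]
def cast(c,uv,z):
    d,o=ray(c,uv);return o+d*(z-o[2])/d[2]
def proj(c,P):
    q=c["pose"][:3,:3].T@(np.array(P,float)-c["pose"][:3,3]);q=q[:2]/q[2]
    return q*(1+c["k1"]*(q@q))*[c["intrinsics"][0,0],c["intrinsics"][1,1]]+c["intrinsics"][:2,2]
E
python3 - <<'E'
import pickle,cv2,numpy as np
from h import *
d=pickle.load(open("cams0.pkl","rb"))
for n in("scene","side"):
    c=d[n];hsv=cv2.cvtColor(c["img"],cv2.COLOR_BGR2HSV)
    m=cv2.inRange(hsv,(65,90,30),(90,255,255))
    k,_,_=0,0,0
    cs,_=cv2.findContours(m,cv2.RETR_EXTERNAL,cv2.CHAIN_APPROX_NONE)
    h=cv2.convexHull(max(cs,key=cv2.contourArea))
    a=cv2.approxPolyDP(h,4,True)[:,0]
    print(n)
    for p in a: print(p,cast(c,p,.112).round(4),cast(c,p,0).round(4))
    x,y,w,hh=cv2.boundingRect(h)
    cv2.imwrite(f"pics/{n}c.png",cv2.resize(c["img"][y-10:y+hh+10,x-10:x+w+10],None,fx=3.6 if n=="scene" else 4,fy=3.6 if n=="scene" else 4,interpolation=cv2.INTER_CUBIC));print(x-10,y-10)
E
```

```text
scene
[260 207] [ 0.5353 -0.1411  0.112 ] [ 0.4131 -0.2068  0.    ]
[432 236] [0.476 0.26  0.112] [0.3467 0.2428 0.    ]
[416 323] [0.7379 0.2951 0.112 ] [0.6402 0.2821 0.    ]
[240 288] [ 0.7875 -0.0629  0.112 ] [ 0.6959 -0.1192  0.    ]
[236 253] [ 0.698  -0.1191  0.112 ] [ 0.5955 -0.1822  0.    ]
226 196
side
[253 191] [0.4708 0.2616 0.112 ] [0.5051 0.431  0.    ]
[305 176] [0.6438 0.285  0.112 ] [0.6995 0.4573 0.    ]
[375 248] [ 0.6989 -0.1155  0.112 ] [0.7613 0.0075 0.    ]
[373 280] [ 0.6432 -0.2256  0.112 ] [ 0.6988 -0.1162  0.    ]
[316 302] [ 0.4884 -0.2473  0.112 ] [ 0.5249 -0.1406  0.    ]
[257 222] [0.4413 0.1056 0.112 ] [0.472  0.2557 0.    ]
243 166
```

View pics/scenec.png

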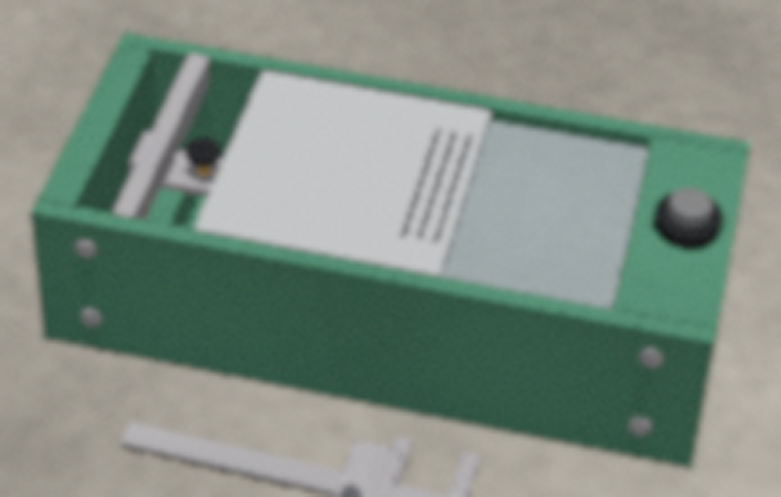

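The crop (3.6x, origin (226,196)) shows the door lip corners at (262,70) and (197,232), the bar running from (200,57) to (130,213), and the black pad at (203,152). I'll fit the box pose and check it against these.

Run:
```python
import pickle,cv2,numpy as np
from h import *
from scipy.optimize import least_squares
from scipy.spatial.transform import Rotation as R
d=pickle.load(open("cams0.pkl","rb"));s,t=d["scene"],d["side"]
obs=[(s,(260,207),(-.09,-.2,.112)),(s,(433,236),(-.09,.215,.112)),(s,(416,324),(.09,.215,0)),(s,(239,289),(.09,-.2,0)),(s,(235,253),(.09,-.2,.112)),
(t,(253,191),(-.09,.215,.112)),(t,(305,176),(.09,.215,.112)),(t,(375.5,248),(.09,-.2,.112)),(t,(373,280.5),(.09,-.2,0)),(t,(316,302.5),(-.09,-.2,0)),(t,(256.5,222),(-.09,.215,0))]
cr=lambda x,y:(226+x/3.6-.36,196+y/3.6-.36)
W=lambda p,b:np.array([p[0]+b[0]*np.cos(p[2])-b[1]*np.sin(p[2]),p[1]+b[0]*np.sin(p[2])+b[1]*np.cos(p[2]),b[2]])
f=lambda p:np.concatenate([proj(c,W(p,b))-u for c,u,b in obs])
r=least_squares(f,[.5876,.0646,.14],loss="soft_l1");p=r.x;print(p,f(p).reshape(-1,2).round(1).tolist())
inv=lambda P:(lambda e:(e[0]*np.cos(p[2])+e[1]*np.sin(p[2]),-e[0]*np.sin(p[2])+e[1]*np.cos(p[2])))(P[:2]-p[:2])
for n,uv,z in[("lipA",(262,70),.11),("lipB",(197,232),.11),("doorC",(491,112),.11),("doorD",(440,272),.11),("barA",(209,58),.112),("pad",(203,150),.1),("slotend",(650,145),.112),("btn",(690,240),.112)]:
    print(n,np.round(inv(cast(s,cr(*uv),z)),4))
R0=R.from_rotvec([-.459815,-3.107565,.003008]);T0=np.array([.19533,.64552,.23026])
for nm,b in[("bar",(0,-.138,.112)),("lip",(0,-.102,.11)),("pad",(0,-.12,.1))]: print(nm,W(p,b))
# target: tool y along box +x, z down
cx,sx=np.cos(p[2]),np.sin(p[2])
Rt=R.from_matrix(np.array([[-sx,cx,0],[cx,sx,0],[0,0,-1.]]))
print(R0.as_matrix().round(3));print("twist",(R0.inv()*Rt).as_rotvec())
print("off cm",R0.inv().apply(W(p,(0,-.119,.15))-T0)*100)
```

```text
[0.58533306 0.06398918 0.13221091] [[0.5, -3.6], [2.2, -1.6], [2.3, 1.9], [-1.3, 0.1], [-1.0, 0.4], [-1.3, -0.4], [0.3, -0.8], [1.3, 1.4], [1.7, 0.8], [-0.1, 1.1], [-1.6, -1.4]]
lipA [-0.0747 -0.1019]
lipB [ 0.0811 -0.0979]
doorC [-0.0737  0.0496]
doorD [0.0755 0.0495]
barA [-0.0748 -0.1377]
pad [-0.0007 -0.1194]
slotend [-0.0671  0.1523]
btn [0.0114 0.1882]
bar [ 0.60352505 -0.07280647  0.112     ]
lip [ 0.59877932 -0.03712065  0.11      ]
pad [ 0.60115218 -0.05496356  0.1       ]
[[-0.957  0.29  -0.   ]
 [ 0.29   0.957 -0.002]
 [-0.    -0.002 -1.   ]]
twist [-0.001656    0.00118087  1.14478417]
off cm [-59.08668402 -55.18789161   8.13746505]
```

Emit:
send_rows --offset '[[-0.6,-0.6,0.05],[-2.4,-2.2,0.2],[-5.3,-5.0,0.5],[-8.9,-8.3,0.8],[-12.4,-11.6,1.1],[-16,-14.9,1.4],[-19.5,-18.2,1.7],[-23,-21.5,2],[-26.6,-24.8,2.3],[-30.1,-28.2,2.6],[-33.7,-31.5,2.9],[-37.2,-34.8,3.2],[-40.8,-38.1,3.5],[-44.3,-41.4,3.8],[-47.9,-44.7,4.1],[-51.4,-48,4.4],[-54.4,-50.8,4.6],[-56.7,-53,4.8],[-58.5,-54.6,4.9],[-59.1,-55.2,5]]' --twist '[[0,0,0.01],[0,0,0.05],[0,0,0.1],[0,0,0.17],[0,0,0.24],[0,0,0.31],[0,0,0.38],[0,0,0.45],[0,0,0.52],[0,0,0.58],[0,0,0.65],[0,0,0.72],[0,0,0.79],[0,0,0.86],[0,0,0.93],[0,0,1.0],[0,0,1.05],[0,0,1.1],[0,0,1.13],[0,0,1.145]]' --fingers 1

```text
time_s: 2.15
tcp_pos: [0.6015, -0.0569, 0.1812]
orientation: [2.076, 2.357, -0.001]
force: [-0.1, -0.7, -0.7]
gripper_width: -0.0002
grip_force: 0.0
```

Run:
```python
from rig import ctrl, imaging
import cv2,numpy as np,pickle
from scipy.spatial.transform import Rotation as R
o=ctrl.observe();print(o)
print(R.from_rotvec(o["orientation"]).as_matrix().round(4))
c=imaging.read_camera("wrist");pickle.dump(c,open("w1.pkl","wb"));cv2.imwrite("pics/w1.png",c["img"]);print(c["pose"])
```

```text
{'time_s': 2.15, 'qpos': array([-0.3297758 ,  0.42521995,  0.47307538,  1.78584977, -0.22588118,
        0.98399399,  0.35951105]), 'joint_velocities': array([ 8.44548275e-02,  7.41989888e-02,  3.24786470e-05, -7.43087513e-02,
       -7.09389204e-02,  3.68999948e-02,  5.34694603e-03]), 'effort': array([ -0.35051155, -42.35748053,   5.16406819, -21.41253769,
         0.04280549,  -0.09080062,   0.04749043]), 'tcp_pos': array([ 0.60152503, -0.05693371,  0.181223  ]), 'orientation': array([ 2.07573822e+00,  2.35650071e+00, -1.46865345e-03]), 'force': array([-0.08469171, -0.66345224, -0.74171624]), 'moment': array([-0.02421618,  0.04160129, -0.0055836 ]), 'grip_force': 0.0, 'gripper_width': -0.0002075518632610042}
[[-1.262e-01  9.920e-01  3.000e-04]
 [ 9.920e-01  1.262e-01 -1.500e-03]
 [-1.600e-03  1.000e-04 -1.000e+00]]
[[ 9.92017524e-01  1.18986826e-01  4.17536397e-02  5.92197859e-01]
 [ 1.26098773e-01 -9.37558410e-01 -3.24165587e-01  2.72532679e-02]
 [ 5.75041553e-04  3.26843026e-01 -9.45078465e-01  3.24367498e-01]
 [ 0.00000000e+00  0.00000000e+00  0.00000000e+00  1.00000000e+00]]
```

View pics/w1.png

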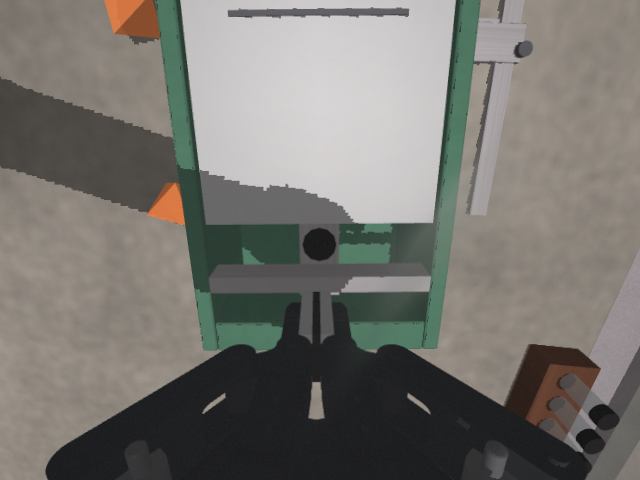

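The wrist view shows the lip edge at row 223 (columns 205–434), the pad at (319,244), and the bar from about row 264 to 292 (columns 211–430). The fingertips are near (316,295).

Run:
```python
import pickle,cv2,numpy as np
from h import *
c=pickle.load(open("w1.pkl","rb"))
g=cv2.cvtColor(c["img"],cv2.COLOR_BGR2GRAY)
print(g[215:300,250].tolist()); print(g[215:300,400].tolist())
for n,uv,z in[("lipL",(205,223),.11),("lipR",(434,223),.11),("pad",(319,244),.1),("bar264@88",(320,264),.088),("264@112",(320,264),.112),("L277@112",(215,277),.112),("R277",(430,277),.112),("292@112",(320,292),.112),("wallendL",(203,350),.112),("wallendR",(438,348),.112)]:
    print(n,cast(c,uv,z).round(4))
```

```text
[106, 104, 105, 105, 104, 105, 104, 105, 101, 85, 61, 62, 62, 63, 63, 63, 62, 62, 63, 62, 61, 62, 61, 62, 62, 62, 60, 61, 62, 61, 61, 62, 62, 60, 63, 75, 93, 84, 84, 110, 111, 110, 110, 110, 111, 112, 112, 112, 107, 95, 82, 83, 80, 80, 81, 82, 80, 82, 82, 83, 81, 82, 86, 90, 90, 91, 92, 90, 91, 91, 91, 90, 91, 90, 91, 90, 91, 85, 67, 58, 57, 56, 57, 55, 56]
[199, 198, 197, 197, 197, 196, 196, 177, 113, 66, 66, 67, 67, 68, 69, 67, 68, 70, 68, 69, 69, 70, 70, 71, 71, 72, 71, 72, 73, 71, 74, 74, 73, 75, 75, 75, 74, 74, 77, 76, 76, 76, 77, 77, 77, 76, 78, 81, 88, 94, 93, 94, 93, 93, 93, 93, 94, 92, 92, 95, 92, 123, 152, 152, 151, 152, 152, 152, 152, 152, 152, 151, 152, 151, 152, 150, 132, 96, 77, 77, 77, 77, 76, 77, 77]
lipL [ 0.5263 -0.0436  0.11  ]
lipR [ 0.6787 -0.0242  0.11  ]
pad [ 0.6046 -0.0523  0.1   ]
bar264@88 [ 0.6082 -0.0727  0.088 ]
264@112 [ 0.6066 -0.0625  0.112 ]
L277@112 [ 0.5346 -0.0817  0.112 ]
R277 [ 0.6847 -0.0627  0.112 ]
292@112 [ 0.6094 -0.084   0.112 ]
wallendL [ 0.527  -0.1448  0.112 ]
wallendR [ 0.7052 -0.1205  0.112 ]
```

Emit:
send_rows --offset '[[0.03,0.05,0.5],[0.06,0.1,1.5],[0.1,0.2,2.7],[0.12,0.2,4],[0.12,0.2,5.2],[0.12,0.2,6],[0.12,0.2,6],[0.12,0.2,6],[0.12,0.2,6]]' --twist '[[0,0,0],[0,0,0],[0,0,0],[0,0,0],[0,0,0],[0,0,0],[0,0,0],[0,0,0],[0,0,0]]'

```text
time_s: 3.1
tcp_pos: [0.6036, -0.0521, 0.1218]
orientation: [2.07, 2.362, 0.001]
force: [-0.2, -0.0, -0.5]
gripper_width: 0.0001
grip_force: 0.0
```

Run:
```python
from rig import ctrl, imaging
import cv2,numpy as np,pickle
ims=[]
for n,(x,y,w,h) in {"scene":(240,190,110,110),"side":(290,190,110,110),"wrist":(200,190,240,170)}.items():
    c=imaging.read_camera(n);pickle.dump(c,open(f"{n}2.pkl","wb"));ims.append(cv2.resize(c["img"][y:y+h,x:x+w],(330,330) if n!="wrist" else (480,340),interpolation=cv2.INTER_CUBIC))
top=np.hstack(ims[:2]);bot=np.zeros((250,660,3),np.uint8);w=cv2.resize(ims[2],(353,250));bot[:,:353]=w
cv2.imwrite("pics/m2.png",np.vstack([top,bot]));o=ctrl.observe();print(o["time_s"],o["tcp_pos"],o["force"],o["orientation"])
```

```text
3.25 [ 0.60344336 -0.05201411  0.12185157] [0.46287079 0.09739841 0.32633136] [2.06971827e+00 2.36252704e+00 1.31190730e-03]
```

View pics/m2.png

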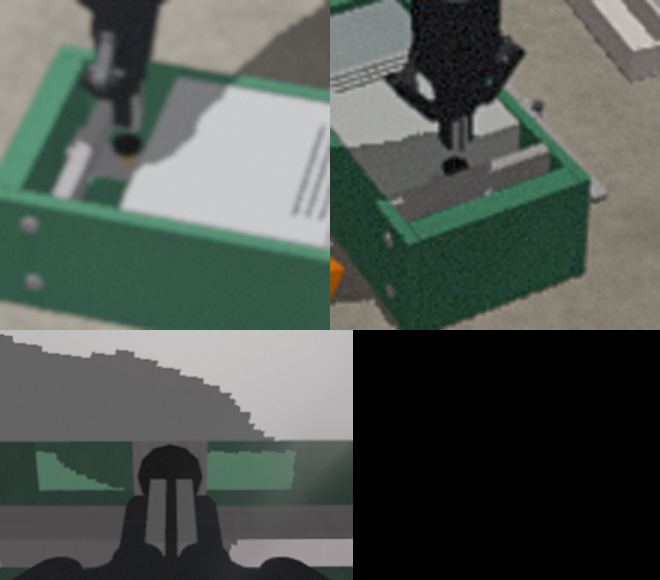

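The tip is centred over the pad and clear of both bar and lip. I'll descend slowly by feel.

Emit:
send_rows --offset '[[0,0,0.3],[0,0,0.7],[0,0,1.0],[0,0,1.1],[0,0,1.2],[0,0,1.2]]' --twist '[[0,0,0],[0,0,0],[0,0,0],[0,0,0],[0,0,0],[0,0,0]]'

```text
time_s: 3.85
tcp_pos: [0.603, -0.0519, 0.1091]
orientation: [-2.07, -2.363, 0.0]
force: [0.7, -0.4, 0.5]
gripper_width: 0.0002
grip_force: 0.0
```

Emit:
send_rows --offset '[[0,0,0.1],[0,0,0.2],[0,0,0.3],[0,0,0.3]]' --twist '[[0,0,0],[0,0,0],[0,0,0],[0,0,0]]'

```text
time_s: 4.25
tcp_pos: [0.603, -0.0519, 0.1061]
orientation: [-2.07, -2.363, 0.0]
force: [-0.6, 0.2, 0.0]
gripper_width: 0.0
grip_force: 0.0
```

Emit:
send_rows --offset '[[0,0,0.1],[0,0,0.2],[0,0,0.3],[0,0,0.3]]' --twist '[[0,0,0],[0,0,0],[0,0,0],[0,0,0]]'

```text
time_s: 4.65
tcp_pos: [0.6031, -0.052, 0.1034]
orientation: [-2.07, -2.363, -0.0]
force: [0.3, -0.3, 2.7]
gripper_width: 0.0002
grip_force: 1.1
```

Emit:
send_rows --offset '[[0,0,0.1],[0,0,0.2],[0,0,0.2],[0,0,0.2]]' --twist '[[0,0,0],[0,0,0],[0,0,0],[0,0,0]]'

```text
time_s: 5.05
tcp_pos: [0.6032, -0.052, 0.1014]
orientation: [2.07, 2.363, 0.0]
force: [-1.6, 0.1, 3.7]
gripper_width: 0.0002
grip_force: 1.6
```

Emit:
send_rows --offset '[[0,0,0.1],[0,0,0.2],[0,0,0.3],[0,0,0.3],[0,0,0.3]]' --twist '[[0,0,0],[0,0,0],[0,0,0],[0,0,0],[0,0,0]]'

```text
time_s: 5.55
tcp_pos: [0.6032, -0.052, 0.0984]
orientation: [2.07, 2.363, 0.0]
force: [-1.0, -0.3, 4.3]
gripper_width: -0.0003
grip_force: 2.3
```

Emit:
send_rows --offset '[[0,0,0.1],[0,0,0.2],[0,0,0.3],[0,0,0.4],[0,0,0.4],[0,0,0.4]]' --twist '[[0,0,0],[0,0,0],[0,0,0],[0,0,0],[0,0,0],[0,0,0]]'

```text
time_s: 6.15
tcp_pos: [0.6032, -0.0521, 0.0946]
orientation: [2.07, 2.363, 0.0]
force: [-1.7, 0.0, 6.1]
gripper_width: -0.0004
grip_force: 3.3
```

Run:
```python
from rig import ctrl,imaging
import numpy as np
f=[]
for _ in range(4):
    imaging.read_camera("side");f.append(ctrl.observe()["force"])
print(np.round(f,2),np.mean(f,0),ctrl.observe()["tcp_pos"])
```

```text
[[-1.39 -0.38  7.01]
 [-1.13 -0.68  5.88]
 [-1.8  -1.34  7.26]
 [-2.56 -0.46  6.12]] [-1.71772754 -0.71225481  6.56682181] [ 0.60322854 -0.0520583   0.09463271]
```

Emit:
send_rows --offset '[[0,0,0.1],[0,0,0.2],[0,0,0.2],[0,0,0.2]]' --twist '[[0,0,0],[0,0,0],[0,0,0],[0,0,0]]'

```text
time_s: 6.75
tcp_pos: [0.6032, -0.0521, 0.0927]
orientation: [2.07, 2.363, 0.0]
force: [-0.9, -0.4, 7.0]
gripper_width: 0.0001
grip_force: 3.7
```

Emit:
send_rows --offset '[[0.1,0,0],[0.2,0,0],[0.3,0,0],[0.4,0,0],[0.5,0,0],[0.6,0,0],[0.7,0,0],[0.8,0,0],[0.8,0,0]]' --twist '[[0,0,0],[0,0,0],[0,0,0],[0,0,0],[0,0,0],[0,0,0],[0,0,0],[0,0,0],[0,0,0]]'

```text
time_s: 7.65
tcp_pos: [0.6024, -0.0455, 0.0929]
orientation: [2.07, 2.361, -0.001]
force: [-2.1, -3.0, 8.9]
gripper_width: 0.0002
grip_force: 3.7
```

Emit:
send_rows --offset '[[0.1,0,0],[0.2,0,0],[0.3,0,0],[0.4,0,0],[0.5,0,0],[0.6,0,0],[0.7,0,0],[0.7,0,0]]' --twist '[[0,0,0],[0,0,0],[0,0,0],[0,0,0],[0,0,0],[0,0,0],[0,0,0],[0,0,0]]'

```text
time_s: 8.45
tcp_pos: [0.6014, -0.0385, 0.0929]
orientation: [2.07, 2.361, -0.001]
force: [-1.5, -2.8, 6.9]
gripper_width: -0.0
grip_force: 3.7
```

Emit:
send_rows --offset '[[0.15,0,0],[0.3,0,0],[0.45,0,0],[0.6,0,0],[0.75,0,0],[0.9,0,0],[1.05,0,0],[1.2,0,0],[1.2,0,0]]' --twist '[[0,0,0],[0,0,0],[0,0,0],[0,0,0],[0,0,0],[0,0,0],[0,0,0],[0,0,0],[0,0,0]]'

```text
time_s: 9.35
tcp_pos: [0.5998, -0.0264, 0.0929]
orientation: [2.07, 2.361, -0.001]
force: [-1.6, -2.0, 7.5]
gripper_width: -0.0004
grip_force: 3.7
```

Run:
```python
from rig import ctrl, imaging
import cv2
c=imaging.read_camera("scene")["img"][190:320,220:450]
d=imaging.read_camera("wrist")["img"][150:400,150:500]
import numpy as np
a=cv2.resize(c,(700,396));b=cv2.resize(d,(280,200));z=np.zeros((200,700,3),np.uint8);z[:,:280]=b
cv2.imwrite("pics/m3.png",np.vstack([a,z]));print(ctrl.observe()["force"])
```

```text
[-1.76917081 -1.31759269  6.75670136]
```

View pics/m3.png

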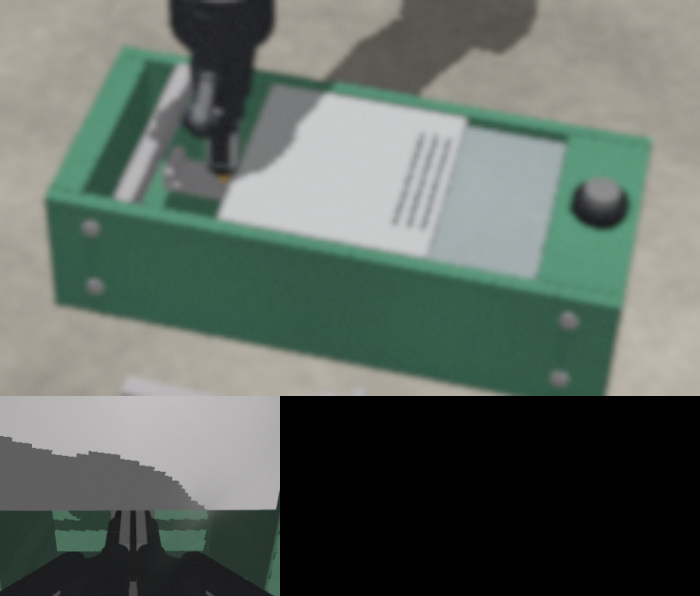

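The door is moving along with the tip and the hook is sliding out. I'll keep pushing at a moderate speed.

Emit:
send_rows --offset '[[0.15,0,0],[0.4,0,0],[0.7,0,0],[1.0,0,0],[1.3,0,0],[1.6,0,0],[1.9,0,0],[2.2,0,0],[2.5,0,0],[2.8,0,0],[3.1,0,0],[3.4,0,0],[3.7,0,0],[4.0,0,0],[4.3,0,0],[4.6,0,0],[4.9,0,0],[5.2,0,0],[5.4,0,0],[5.5,0,0]]' --twist '[[0,0,0],[0,0,0],[0,0,0],[0,0,0],[0,0,0],[0,0,0],[0,0,0],[0,0,0],[0,0,0],[0,0,0],[0,0,0],[0,0,0],[0,0,0],[0,0,0],[0,0,0],[0,0,0],[0,0,0],[0,0,0],[0,0,0],[0,0,0]]'

```text
time_s: 11.45
tcp_pos: [0.5924, 0.0281, 0.0927]
orientation: [2.07, 2.362, -0.001]
force: [-2.3, -2.7, 7.1]
gripper_width: 0.0
grip_force: 3.7
```

Emit:
send_rows --offset '[[0.2,0,0],[0.4,0,0],[0.6,0,0],[0.8,0,0],[1.0,0,0],[1.2,0,0],[1.4,0,0],[1.6,0,0],[1.7,0,0],[1.7,0,0]]' --twist '[[0,0,0],[0,0,0],[0,0,0],[0,0,0],[0,0,0],[0,0,0],[0,0,0],[0,0,0],[0,0,0],[0,0,0]]'

```text
time_s: 12.45
tcp_pos: [0.5901, 0.0451, 0.0927]
orientation: [2.07, 2.362, -0.001]
force: [-2.5, -2.0, 7.5]
gripper_width: 0.0002
grip_force: 3.7
```

Emit:
send_rows --offset '[[0.1,0,0],[0.2,0,0],[0.3,0,0],[0.4,0,0],[0.5,0,0],[0.5,0,0]]' --twist '[[0,0,0],[0,0,0],[0,0,0],[0,0,0],[0,0,0],[0,0,0]]'

```text
time_s: 13.05
tcp_pos: [0.5894, 0.0498, 0.0927]
orientation: [2.07, 2.362, -0.001]
force: [-2.0, -2.0, 7.8]
gripper_width: -0.0002
grip_force: 3.7
```

Emit:
send_rows --offset '[[0.1,0,0],[0.2,0,0],[0.3,0,0],[0.3,0,0]]' --twist '[[0,0,0],[0,0,0],[0,0,0],[0,0,0]]'

```text
time_s: 13.45
tcp_pos: [0.5896, 0.0512, 0.0929]
orientation: [2.07, 2.359, -0.002]
force: [-0.9, -5.5, 6.6]
gripper_width: 0.0002
grip_force: 3.6
```

Emit:
send_rows --offset '[[0.1,0,0],[0.2,0,0],[0.2,0,0]]' --twist '[[0,0,0],[0,0,0],[0,0,0]]'

```text
time_s: 13.75
tcp_pos: [0.5897, 0.0532, 0.093]
orientation: [2.07, 2.358, -0.001]
force: [-0.3, -4.9, 7.3]
gripper_width: 0.0003
grip_force: 3.6
```

Run:
```python
from rig import ctrl, imaging
import cv2,pickle
from h import *
c=imaging.read_camera("scene");pickle.dump(c,open("s4.pkl","wb"))
cv2.imwrite("pics/m4.png",cv2.resize(c["img"][190:320,220:450],(782,442),interpolation=cv2.INTER_CUBIC));print(ctrl.observe()["force"])
```

```text
[-0.33345831 -4.0623152   7.36771697]
```

View pics/m4.png

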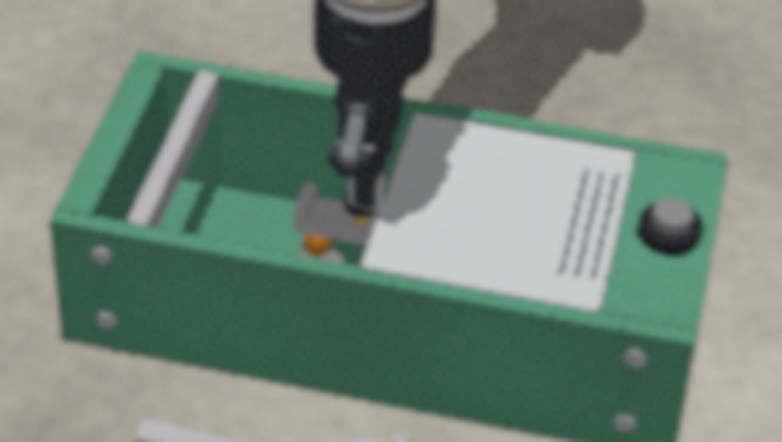

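The picture shows the door against the end block, with its far edge at (632,150)–(602,308) and no slab visible past it. That fits the tip travel and the rise in force. I'll lift straight up.

Emit:
send_rows --offset '[[0,0,-0.2],[0,0,-0.5],[0,0,-0.9],[0,0,-1.3],[0,0,-1.8],[0,0,-2.4],[0,0,-3.2],[0,0,-4.2],[0,0,-5.2],[0,0,-6.2],[0,0,-7.2],[0,0,-8],[0,0,-8.5],[0,0,-8.5],[0,0,-8.5]]' --twist '[[0,0,0],[0,0,0],[0,0,0],[0,0,0],[0,0,0],[0,0,0],[0,0,0],[0,0,0],[0,0,0],[0,0,0],[0,0,0],[0,0,0],[0,0,0],[0,0,0],[0,0,0]]'

```text
time_s: 15.3
tcp_pos: [0.5885, 0.0561, 0.1771]
orientation: [-2.07, -2.363, 0.0]
force: [0.2, 0.1, -0.0]
gripper_width: 0.0
grip_force: 0.0
```

Run:
```python
from rig import ctrl, imaging
import cv2,pickle
import numpy as np
c=imaging.read_camera("scene");w=imaging.read_camera("wrist");pickle.dump((c,w),open("s5.pkl","wb"))
cv2.imwrite("pics/m5.png",np.hstack([cv2.resize(c["img"][190:320,220:450],(460,260)),cv2.resize(w["img"],(340,260))]));o=ctrl.observe();print(o["force"],o["tcp_pos"],o["time_s"],w["pose"])
```

```text
[ 0.17246706  0.53245301 -0.35832254] [0.58838414 0.05609294 0.17677865] 15.4 [[ 9.91305937e-01  1.24557666e-01  4.24019607e-02  5.78783006e-01]
 [ 1.31576419e-01 -9.37364783e-01 -3.22544431e-01  1.40071458e-01]
 [-4.29276764e-04  3.25319308e-01 -9.45604126e-01  3.20135604e-01]
 [ 0.00000000e+00  0.00000000e+00  0.00000000e+00  1.00000000e+00]]
```

View pics/m5.png

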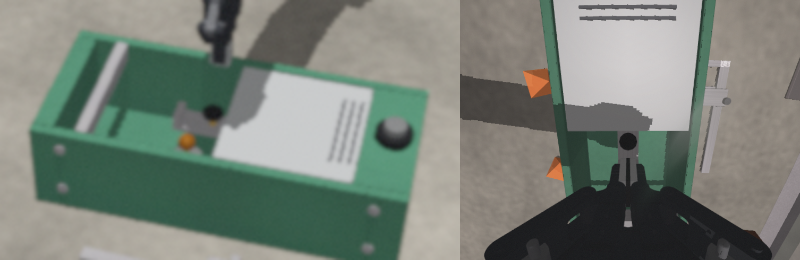

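The hand is clear and the hook has sprung back up. The lip is at about row 130 in the wrist half of the picture, so I'll check the door travel numerically.

Run:
```python
import pickle,cv2,numpy as np
from h import *
c,w=pickle.load(open("s5.pkl","rb"));w1=pickle.load(open("w1.pkl","rb"))
def lip(c,cols,lo,hi):
    g=cv2.GaussianBlur(cv2.cvtColor(c["img"],cv2.COLOR_BGR2GRAY),(1,5),0).astype(int);P=[]
    for u in cols:
        v=lo+np.argmin(np.diff(g[lo:hi,u]));P.append(cast(c,(u,v),.11))
    P=np.array(P);print(np.median(P,0).round(4));return P
y=np.array([-np.sin(.131),np.cos(.131),0])
a=lip(w1,range(380,425,5),205,240);b=lip(w,range(380,425,5),220,260)
print("travel",np.median(b@y)-np.median(a@y))
```

```text
[ 0.6558 -0.0264  0.11  ]
[0.644  0.0752 0.11  ]
travel 0.10233605093543487
```

```bash
python3 -c "
from rig import workorder
print(workorder.finish_job())"
```

```text
the job is handed in; nothing more can be done
None
```

The door is open to its end stop: about 102 mm of travel measured by camera, of a nominal 105 mm. The hand is clear of the box, sensed forces stayed under 10 N at each reading, and the job was handed in after about 15.5 s; the tool returned no verdict.

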